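# Turn the specimen carrier and hold the lamp shutter half open

### The arm

A 6-joint arm with a two-finger parallel gripper is mounted at the origin on the work surface. World frame = base frame: x ahead of the robot, y to its left, z up, the work surface at z = 0. Lengths are in mm, angles in degrees, forces in N, time in s.
With the tool pointing down it reaches from about 350 to 850 mm from the base axis. Payload 8.1 kg.
Tool frame: the origin (TCP) lies midway between the tips of the shut fingers; the grasp point (between the pads) lies 19 mm behind it; z points along the fingers, y is the direction in which the jaws open and shut (so a half turn about z gives the same grasp; the last joint's range is limited). The gripper opens to 85 mm and grips with 20 to 120 N. Pads are 22 mm wide; open, the fingers measure 114 mm over their backs; the gripper's body (76 mm by 85 mm) begins 54 mm behind the grasp point. The pads swing forward as they close: fully open they stand 13 mm farther back than shut.
Start: joints at [71.138, 7.471, 85.268, -0, 87.261, -4.893], TCP at [144.813, 582.267, 231.292] pointing down, gripper open.
Joint ranges: [-169.43, 169.43], [-51.17, 129.36], [1.28, 143.12], [-76.62, 256.62], [0, 156.53], [-152.29, 152.29]. Speed limits (degrees/s): [136.94, 136.94, 159.86, 180, 180, 180].

### API

Orientations are given as [roll, pitch, yaw] about the fixed x, y, z axes, in that order (R = Rz(yaw) Ry(pitch) Rx(roll)).
In Python, from bench import r gives the robot as it stands.
- The arm moves only by the shell command python3 -m jog 'ROWS' [FORCE]. ROWS is JSON, a list of rows, each a list of 5 numbers: the shift along the tool's x, y, z in m, then the turn about the tool's z in rad, then the opening, from 0 (shut) to 1 (fully open). A call has 1 to 20 rows; each row is the pose to reach, as a shift and turn from the pose measured when the call began, along the tool's axes at that moment; what a row does not reach only later rows make up. A row lasts 1/10 s, in which the tool goes at most 50 mm and 8.59 degrees, less where a joint would pass 70% of its speed; a pose out of reach is approached as far as the arm can. A call with a gripper value outside its range is refused whole. The fingers move at their own pace and stop on an object; FORCE is the grip in N (left out, the last holds). Time passes only in rows, so rows that repeat a pose let the fingers close. It gives the time, the measured TCP pose, the force and the opening at its end, in the units of the state.
- r.sense(): the state, without advancing time (a new reading comes with each control period).
- r.snapshot(name): name is "scene" or "top" or "wrist"; returns a dict with "pixels" (480x640x3 uint8, red, green, blue), "K" (3x3 intrinsics, pixels), "R" (3x3) and "t" (3): a world point X has camera coordinates R X + t. Camera axes: x right, y down, z forward; pixel columns grow to the right and rows downward; lengths in mm; the calibration is good to about 2 mm. A picture is of the moment at which its call begins. There is no depth.
- r.hand_in(): hands the job in, once; it reports no verdict.
The state is a dict: "time": time; "joint_pos": joint angles; "qd": joint speeds; "joint_efforts": joint torques, N m; "tool_pos": TCP position; "tcp_rot": TCP orientation; "ft_force": force on the tool from outside, world axes, zero at the start; "wrist_torque": the same for the moment, N m; "finger_gap": finger opening in mm.
Only numpy, scipy, OpenCV 4.12 (cv2) and the standard library are available. Lean on these libraries where they do the work, as an engineer would, in place of code of your own. Each camera call takes 0.05 s, during which the arm holds its last target.

### The job

On the microscope's light base, turn the square specimen carrier about a quarter turn so that its notched face lies flush against the steel fence, with the carrier centred on the light window, and let go of it. Then slide the sprung lamp shutter by its tab, towards the front of the base, to half of its travel (the middle mark), and finish while still holding it there with the gripper. Leave everything else on the bench and the base where it is.

Things in the scene. Friction and masses are not known exactly. Their poses are not given: they have to be found in the camera images.
- base: Fixed white light base, 260 (x) x 320 (y) x 60 mm high; it stands somewhere on the table at some yaw. Origin: centre of its underside; z up, its flat deck is at z = 60 mm. Its front side, with a dimmer knob and a switch, is the -x side, nearest the robot.
- window (a point): Centre of the round light window (48 mm diameter, flush with the deck), at (13, -70, 60) mm in the base frame. The carrier belongs centred over it.
- fence (a point): Foot of the middle of the fence's working face, at (45, -70, 60) mm in the base frame. The fence is a fixed steel bar 110 mm long along the base's y, 12 mm thick, 12 mm high above the deck; its working face looks to the base's -x. It is 32 mm beyond the window's centre.
- carrier: Loose aluminium carrier, 0.22 kg: square plate 64 x 64 x 18 mm on the deck. Origin: underside centre, z up. Its +x face has a notch 20 mm wide, 10 deep, full height. On top a grip fin along its x (x = -26 to 18 mm), 12 mm thick in y, z = 18 to 49 mm. Starts off the fence, 65 to 115 degrees anticlockwise (from above) of its wanted yaw, which is carrier x along base x.
- notch_face (a point): Middle of the carrier's notched (+x) face plane, at its underside: (32, 0, 0) mm in the carrier frame. When this face is on the fence and centred, the carrier's origin is above the window's centre.
- shutter (a joint): Travel of the lamp shutter in m: 0 closed (rests there), 0.060 fully open; it slides along the base's -x, towards the front of the base. Half travel is 0.030. A spring closes it: about 3 N when closed, 8.4 N at half, 13.8 N fully open; it shuts if let go.
- tab (a point): Point on the shutter's black upright tab: 12 mm thick along base x, 30 wide in y, standing 4 to 42 mm above the deck; this point is in its middle, 28 mm above the deck, at (40, 90, 88) mm in the base frame when closed. Beside it two rails 6 mm high, 36 apart; a spring tube 12 mm high at base x -67 to -130. Black rail marks show the tab's middle at closed, half (thick) and open.
- dish: Bystander: small round glass dish, 44 mm diameter, 13 mm high, on the deck behind the fence. Origin: underside centre.
- lens_ring: Bystander: dark steel ring, 40 mm diameter, 12 mm high, on the deck near its front. Origin: underside centre.
- tip_box: Bystander: clear box of pipette tips, 85 x 120 x 58 mm, on the table to the right. Origin: underside centre.
- jar: Bystander: amber jar, 56 mm diameter, 85 mm high, on the table to the left. Origin: underside centre.
- pen_pot: Bystander: black square pot with pens, 70 x 70 mm, about 150 mm high with the pens, on the table to the left. Origin: underside centre.
- forceps: Bystander: steel forceps 126 mm long lying on the table to the right. Origin: underside, middle.
- timer: Bystander: grey bench timer 60 x 75 x 25 mm, on the table to the left. Origin: underside centre.
Things that resemble listed ones, but are neither listed nor needed, are in the scene too. What is shaped like the carrier but red is not meant.

How it is judged:
By the outcome, as a careful person would: the job done as asked, in the order asked, and still so for the second after the job is handed in, while the arm keeps its last pose, push and grip.
It also fails if it takes over 54 s, if anything falls off the work surface, if the arm or the gripper's body presses on something with over 40 N, if the wrist force passes 120 N, or if a joint passes its speed limit or range.

## Working session

There is one attempt and no reset: what is moved stays moved. The work goes in short steps, Python scripts to look and compute and a shell command to move; the robot and the scene stay as the last step left them, time stands still between calls to the robot, and variables do not carry over. Pictures are saved under pics/ and viewed, and the job is handed in when it is done.

```bash
ls; mkdir -p pics; python3 - <<'E'
from bench import r
import cv2
print(r.sense())
for n in ["scene","top","wrist"]:
    s=r.snapshot(n); cv2.imwrite(f"pics/{n}0.png",s["pixels"][:,:,::-1]); print(n,s["K"],s["R"],s["t"])
E
```

```text
pics
{'time': 0.0, 'joint_pos': array([ 7.11390009e+01,  7.51415139e+00,  8.53282511e+01,  8.42400174e-04,
        8.72624117e+01, -4.89256186e+00]), 'qd': array([-0.02687462,  0.00663115, -0.03697719, -0.02325622,  0.04440224,
        0.18520957]), 'joint_efforts': array([-1.58514515e-03, -5.69388878e+01, -5.00562251e+01, -5.38383358e-05,
        1.44779854e-02, -1.42601536e-05]), 'tool_pos': array([144.62385254, 581.74830504, 230.26426714]), 'tcp_rot': array([-1.79895639e+02, -9.77763937e-03,  1.66031513e+02]), 'ft_force': array([-0.13815611,  0.95895153, -0.71687044]), 'wrist_torque': array([ 0.02702303, -0.01998385,  0.02296977]), 'finger_gap': 85.14759720428283}
scene [[541.39897612   0.         322.07156097]
 [  0.         541.39897612 236.12551773]
 [  0.           0.           1.        ]] [[-0.44182606  0.89707492 -0.00680666]
 [ 0.60701721  0.29336335 -0.73855809]
 [-0.66054511 -0.33044597 -0.67415548]] [ 247.03984863 -277.31448614 1617.05625936]
top [[479.96541422   0.         310.51920456]
 [  0.         479.96541422 237.24431364]
 [  0.           0.           1.        ]] [[-0.01163602 -0.99987777 -0.01044293]
 [-0.98115092  0.01343148 -0.19277569]
 [ 0.19289239  0.00800294 -0.98118728]] [ -14.1130101   536.29328513 1071.98865052]
wrist [[397.58461353   0.         317.47835358]
 [  0.         397.58461353 245.4420855 ]
 [  0.           0.           1.        ]] [[ 0.24078647  0.970576   -0.00202327]
 [ 0.93602479 -0.23166251  0.2649341 ]
 [ 0.25666996 -0.06568638 -0.9642644 ]] [-598.85859177  -34.95879928  378.74660331]
```

View pics/scene0.png

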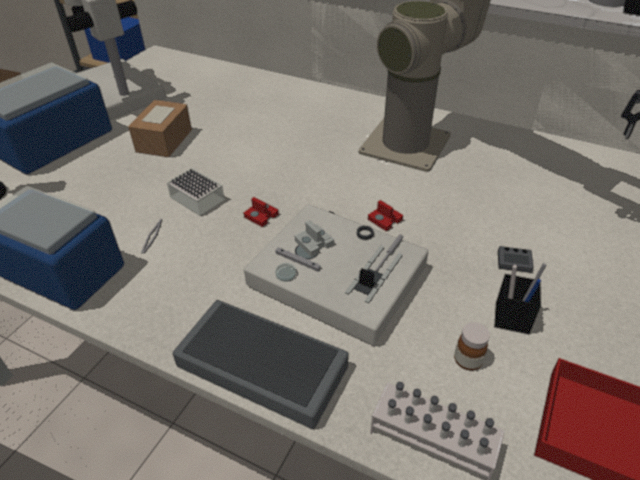

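View pics/top0.png

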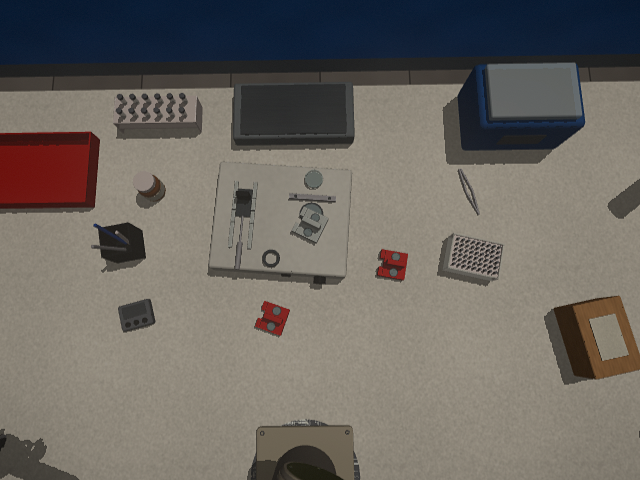

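View pics/wrist0.png

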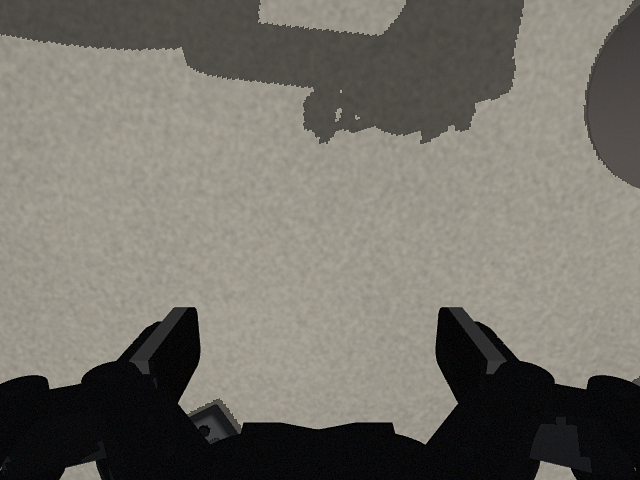

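The scene shows the base with the silver carrier at top px (312,222) and scene px (312,240). Two red lookalikes sit on the table at top (392,264) and (272,318). I'm enlarging crops to check.

```bash
python3 - <<'E'
import cv2
a=cv2.imread("pics/top0.png")[155:290,200:360]; cv2.imwrite("pics/topc.png",cv2.resize(a,None,fx=4.4,fy=4.4,interpolation=2)) 
a=cv2.imread("pics/scene0.png")[195:345,235:435]; cv2.imwrite("pics/scenec.png",cv2.resize(a,None,fx=4,fy=4,interpolation=2))
E
```

```text
(no output)
```

View pics/topc.png

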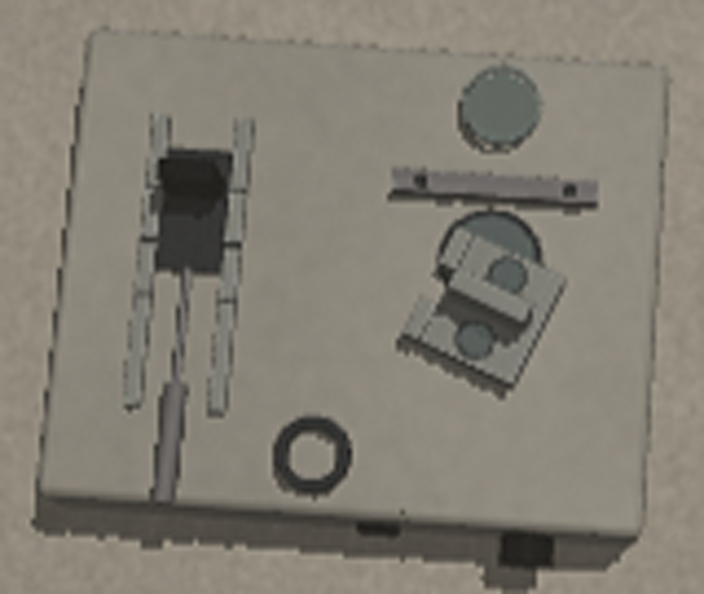

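View pics/scenec.png

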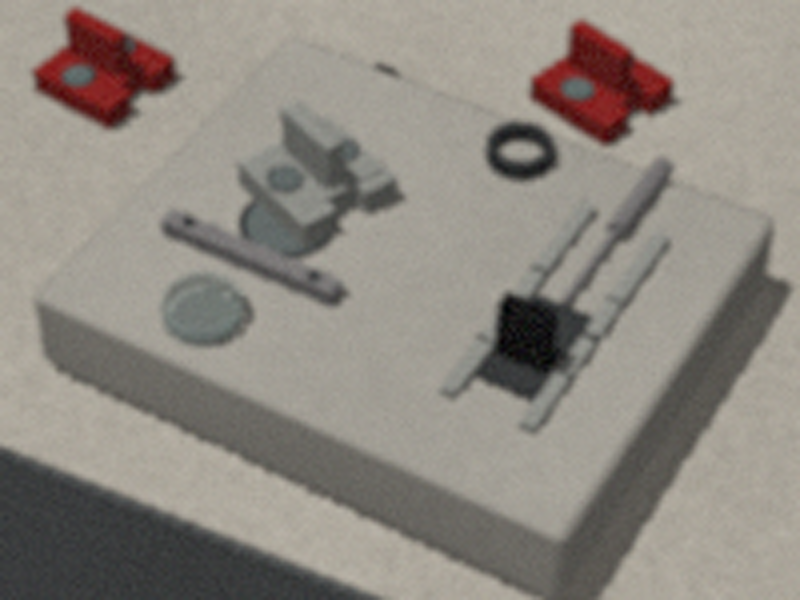

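```bash
cat > h.py <<'E'
import numpy as np, cv2
def plane(s,uv,z):
    d=np.linalg.inv(s["K"])@np.array([uv[0],uv[1],1.]); d=s["R"].T@d; c=-s["R"].T@s["t"]
    return c+d*(z-c[2])/d[2]
def proj(s,X):
    p=s["K"]@(s["R"]@np.asarray(X,float)+s["t"]); return p[:2]/p[2]
def tri(obs):
    A=[];b=[]
    for s,uv in obs:
        d=s["R"].T@np.linalg.inv(s["K"])@np.array([uv[0],uv[1],1.]); d/=np.linalg.norm(d); c=-s["R"].T@s["t"]
        P=np.eye(3)-np.outer(d,d); A.append(P); b.append(P@c)
    return np.linalg.lstsq(np.vstack(A),np.hstack(b),rcond=None)[0]
E
python3 - <<'E'
from h import *; from bench import r
import pickle
S={n:r.snapshot(n) for n in["top","scene"]}; pickle.dump(S,open("s.pkl","wb"))
T=lambda u,v:(u/4.4+200-.4,v/4.4+155-.4)
C=lambda u,v:(u/4+235-.4,v/4+195-.4)
tc=[(93,32),(666,66),(638,532),(42,494)]  # BL,BR,FR,FL
sc=[(563,545),(38,300),(290,40),(772,218)]
for a,b in zip(tc,sc):
    print("top",plane(S["top"],T(*a),60),"scene",plane(S["scene"],C(*b),60),"tri",tri([(S["top"],T(*a)),(S["scene"],C(*b))]))
P=np.array([tri([(S["top"],T(*a)),(S["scene"],C(*b))]) for a,b in zip(tc,sc)])[:,:2]
P=np.array([(plane(S["top"],T(*a),60)+plane(S["scene"],C(*b),60))/2 for a,b in zip(tc,sc)])[:,:2]
M=np.array([(130,160),(130,-160),(-130,-160),(-130,160)],float)
H=(M-M.mean(0)).T@(P-P.mean(0)); th=np.arctan2(H[0,1]-H[1,0],H[0,0]+H[1,1]); R=np.array([[np.cos(th),-np.sin(th)],[np.sin(th),np.cos(th)]])
o=P.mean(0); print("base",o,np.degrees(th)); print("resid",P-(M@R.T+o))
for n,m in dict(window=(13,-70),tab=(40,90),fence=(45,-70)).items(): print(n,R@m+o)
E
```

```text
top [722.13905178 192.7412058   60.        ] scene [730.72332602 197.80000832  60.        ] tri [724.90533963 195.13928478  51.75374025]
top [ 697.89872857 -119.50875288   60.        ] scene [ 702.05988633 -113.85303742   60.        ] tri [ 698.74893131 -118.43656557   55.22456302]
top [444.24655859 -97.8880824   60.        ] scene [449.51460764 -93.93892232  60.        ] tri [444.49256579 -97.50962758  55.16674722]
top [468.19577442 213.2547975   60.        ] scene [472.15194252 216.84810721  60.        ] tri [468.42501929 215.1015751   55.9930499 ]
base [585.86623448  49.43191548] -4.560145681606578
resid [[-1.74440959 -3.31909373]
 [-2.75451296  3.71641937]
 [ 3.32371263  3.81236747]
 [ 1.17520991 -4.20969311]]
window [593.25969302 -21.38006635]
tab [632.89511148 135.96679127]
fence [625.15839455 -23.92424416]
```

```bash
python3 - <<'E'
from h import *; from bench import r
from scipy.spatial.transform import Rotation as Ro
s=r.snapshot("wrist"); q=r.sense(); Rt=Ro.from_euler("xyz",q["tcp_rot"],degrees=True).as_matrix()
c=-s["R"].T@s["t"]; print("cam in tool",Rt.T@(c-q["tool_pos"])); print(s["R"]@Rt)
S=__import__("pickle").load(open("s.pkl","rb"))
T=lambda u,v:(u/4.4+200-.4,v/4.4+155-.4)
C=lambda u,v:(u/4+235-.4,v/4+195-.4)
# carrier fin top ends: top (457,275)?,(530,315)
for a in [(445,283),(530,313)]: print(plane(S["top"],T(*a),109))
print([plane(S["top"],T(*a),78) for a in [(462,230),(567,280),(508,388),(400,338)]])
print(Rt.T@(np.array([570,-30,260])-q["tool_pos"]))
E
```

```text
cam in tool [  66.97396602   -0.2045537  -142.80448693]
[[ 6.16641433e-04  9.99999667e-01  5.33627723e-04]
 [-9.64235733e-01  7.36023367e-04 -2.65045109e-01]
 [-2.65045413e-01 -3.51105123e-04  9.64235866e-01]]
[5.66991941e+02 5.01884520e-02 1.09000000e+02]
[550.76271149 -42.94116587 109.        ]
[array([602.85487838,  -8.23357703,  78.        ]), array([575.04571226, -62.97173066,  78.        ]), array([517.96475536, -31.3065308 ,  78.        ]), array([545.2270717,  24.6253158,  78.       ])]
[-560.41039306 -491.35162823  -28.78463434]
```

```bash
python3 -m jog '[[-0.547,-0.483,-0.03,1.797,1],[-0.547,-0.483,-0.03,1.797,1],[-0.547,-0.483,-0.03,1.797,1],[-0.547,-0.483,-0.03,1.797,1],[-0.547,-0.483,-0.03,1.797,1],[-0.547,-0.483,-0.03,1.797,1],[-0.547,-0.483,-0.03,1.797,1],[-0.547,-0.483,-0.03,1.797,1],[-0.547,-0.483,-0.03,1.797,1],[-0.547,-0.483,-0.03,1.797,1],[-0.547,-0.483,-0.03,1.797,1],[-0.547,-0.483,-0.03,1.797,1],[-0.547,-0.483,-0.03,1.797,1],[-0.547,-0.483,-0.03,1.797,1],[-0.547,-0.483,-0.03,1.797,1],[-0.547,-0.483,-0.03,1.797,1],[-0.547,-0.483,-0.03,1.797,1],[-0.547,-0.483,-0.03,1.797,1],[-0.547,-0.483,-0.03,1.797,1]]'
python3 - <<'E'
from h import *; from bench import r
import pickle
s=r.snapshot("wrist"); pickle.dump(s,open("w1.pkl","wb")); cv2.imwrite("pics/w1.png",s["pixels"][:,:,::-1]); print(r.sense()["tool_pos"],r.sense()["tcp_rot"],r.sense()["joint_pos"])
E
```

```text
time: 2.2
tool_pos: [558.6, -17.5, 261.3]
tcp_rot: [180.0, 0.0, 63.2]
ft_force: [0.1, 0.9, 1.0]
finger_gap: 85.4
[558.65718508 -17.5782675  261.4279427 ] [1.79980427e+02 2.31566770e-02 6.31576472e+01] [-7.03943664e+00  4.75334815e-01  8.94583462e+01 -2.84182498e-02
  9.00557489e+01  1.98028820e+01]
```

View pics/w1.png

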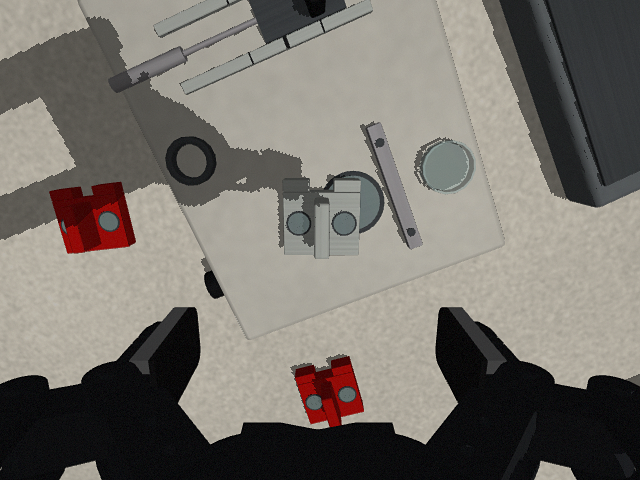

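The wrist view has the carrier at (322,218), aligned with the fingers and notch up. The fence runs (372,125)-(415,245), the window is at (355,200) and the ring at (190,160).

```bash
python3 - <<'E'
import cv2
a=cv2.imread("pics/w1.png")[110:270,260:440]; cv2.imwrite("pics/w1c.png",cv2.resize(a,None,fx=4,fy=3.75*4/3.75,interpolation=2)[:640][:600])
E
```

```text
(no output)
```

View pics/w1c.png

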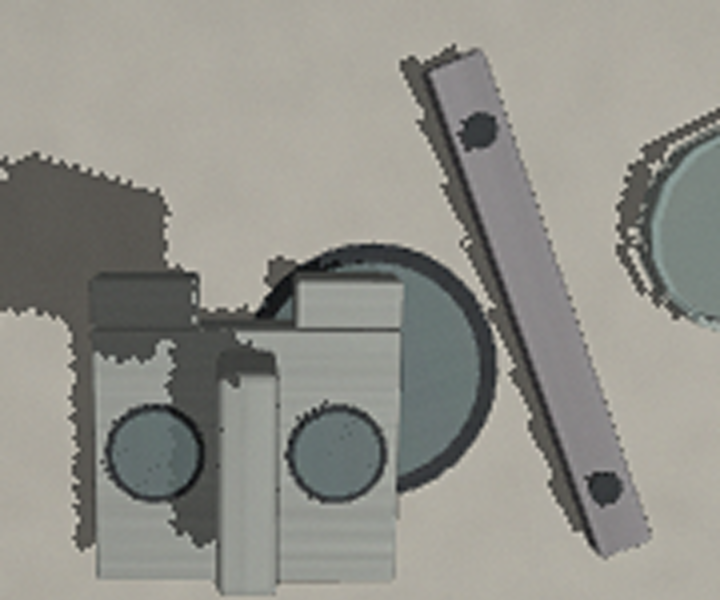

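```bash
python3 - <<'E'
from h import *
import pickle
s=pickle.load(open("w1.pkl","rb")); W=lambda u,v:(u/4+260-.4,v/4+110-.4)
P=np.array([plane(s,W(*a),78) for a in [(91,282),(403,283),(395,580),(98,578)]]); print(P)
f=(P[0]+P[1])/2-(P[2]+P[3])/2; print("carrier",P.mean(0),np.degrees(np.arctan2(f[1],f[0])),np.linalg.norm(f),np.linalg.norm(P[0]-P[1]),np.linalg.norm(P[3]-P[2]))
F=np.array([plane(s,W(*a),109) for a in [(220,375),(277,375),(275,592),(220,592)]]);f=F[0]+F[1]-F[2]-F[3]; print("fin",F.mean(0),np.degrees(np.arctan2(f[1],f[0])),np.linalg.norm(f)/2,np.linalg.norm(F[0]-F[1]))
A,B,C,D=[plane(s,W(*a),72) for a in [(427,72),(600,557),(650,535),(480,50)]]
for a,b in((A,B),(D,C)):
  d=a-b; print("fence",(a+b)/2,np.linalg.norm(d),np.degrees(np.arctan2(d[1],d[0]))-90)
E
```

```text
[[547.61265877  23.91904727  78.        ]
 [604.22344709  -4.90526328  78.        ]
 [575.83132617 -61.33066258  78.        ]
 [519.23368625 -32.25853814  78.        ]]
carrier [561.72527957 -18.64385418  78.        ] 63.24411017393206 63.052337814085284 63.52654746362675 63.627676867153596
fin [560.13622365 -21.80421373 109.        ] 63.09138453407273 42.51404163048242 10.667689560093123
fence [622.08995281 -24.26914219  72.        ] 109.00534543837652 -4.7709736064454376
fence [633.50433097 -24.90183035  72.        ] 108.33985221708794 -4.586584607846035
```

```bash
python3 -m jog '[[-0.003,0.003,0.04,0,1],[-0.003,0.003,0.08,0,1],[-0.003,0.003,0.111,0,1],[-0.003,0.003,0.111,0,1],[-0.003,0.003,0.111,0,1]]'
python3 - <<'E'
from h import *; from bench import r
import pickle
s=r.snapshot("wrist"); pickle.dump(s,open("w2.pkl","wb")); cv2.imwrite("pics/w2.png",s["pixels"][:,:,::-1]); print(r.sense()["tool_pos"],r.sense()["tcp_rot"])
E
```

```text
time: 2.75
tool_pos: [559.7, -21.0, 150.9]
tcp_rot: [-180.0, 0.0, 63.2]
ft_force: [1.5, -0.2, 0.6]
finger_gap: 85.7
[560.90027371 -21.3460712  152.51969109] [ 1.79855480e+02 -2.15208775e-02  6.31992455e+01]
```

View pics/w2.png

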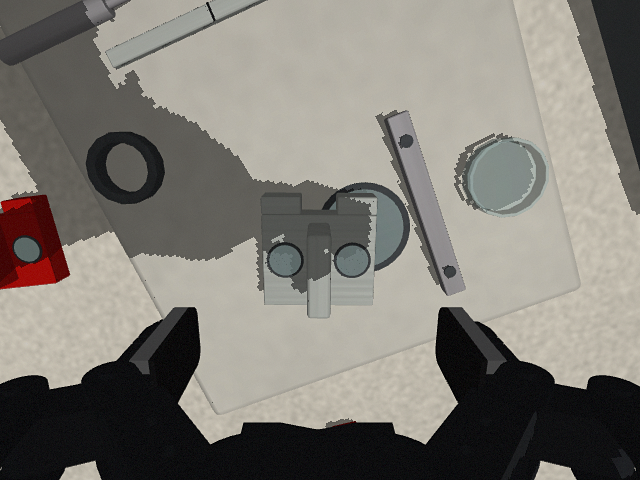

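The view has the fin at (308-330, 226-318), the plate's lower corners at (264,304) and (374,304), and the fence's near end at (447,294). Triangulating these against the first view.

```bash
python3 - <<'E'
from h import *
import pickle
s=pickle.load(open("w1.pkl","rb")); s2=pickle.load(open("w2.pkl","rb")); W=lambda u,v:(u/4+260-.4,v/4+110-.4)
for n,a,b in [("finnear",(247.5,592),(318.5,318)),("plBR",(395,580),(374,304)),("plBL",(98,578),(264,304)),("fenceend",(600,557),(446.5,294))]:
    print(n,tri([(s,W(*a)),(s2,b)]))
E
```

```text
finnear [550.90496216 -40.12315729 111.40288261]
plBR [576.27153697 -61.87465834  76.52877322]
plBL [519.27854564 -32.14688905  78.34095105]
fenceend [618.25869827 -80.25240124  67.21899199]
```

```bash
python3 -m jog '[[0,0,0.03,0,1],[0,0,0.055,0,1],[0,0,0.066,0,1],[0,0,0.067,0,1],[0,0,0.067,0,1]]'
```

```text
time: 3.3
tool_pos: [562.2, -21.5, 87.3]
tcp_rot: [179.7, -0.1, 63.2]
ft_force: [0.2, -0.0, 0.1]
finger_gap: 85.5
```

```bash
python3 -m jog '[[0,0,0,0,0],[0,0,0,0,0],[0,0,0,0,0],[0,0,0,0,0],[0,0,0,0,0],[0,0,0,0,0],[0,0,0,0,0],[0,0,0,0,0],[0,0,0,0,0],[0,0,0,0,0],[0,0,0,0,0],[0,0,0,0,0]]' 50
```

```text
time: 4.5
tool_pos: [562.5, -21.5, 87.6]
tcp_rot: [179.7, -0.1, 63.2]
ft_force: [1.1, -0.7, 4.3]
finger_gap: 11.1
```

```bash
python3 -m jog '[[0,0,-0.004,0,0],[0,0,-0.008,0,0],[0,0,-0.008,0.12,0],[0,0,-0.008,0.24,0],[0,0,-0.008,0.36,0],[0,0,-0.008,0.48,0],[0,0,-0.008,0.6,0],[0,0,-0.008,0.72,0],[0,0,-0.008,0.84,0],[0,0,-0.008,0.96,0],[0,0,-0.008,1.08,0],[0,0,-0.008,1.185,0],[0.003,0.006,-0.008,1.185,0],[0.006,0.012,-0.008,1.185,0],[0.009,0.017,-0.008,1.185,0],[0.009,0.017,-0.008,1.185,0],[0.009,0.017,-0.008,1.185,0]]'
python3 - <<'E'
from h import *; from bench import r
import pickle
for n in["wrist","top"]:
  s=r.snapshot(n); pickle.dump(s,open(n+"3.pkl","wb")); cv2.imwrite(f"pics/{n}3.png",s["pixels"][:,:,::-1])
print(r.sense()["tool_pos"],r.sense()["tcp_rot"])
E
```

```text
time: 6.2
tool_pos: [581.7, -21.1, 95.5]
tcp_rot: [180.0, -0.3, -4.6]
ft_force: [-0.5, -0.6, -1.6]
finger_gap: 10.8
[581.44156366 -21.10955719  95.50249383] [179.95622725  -0.27368142  -4.6595411 ]
```

View pics/wrist3.png

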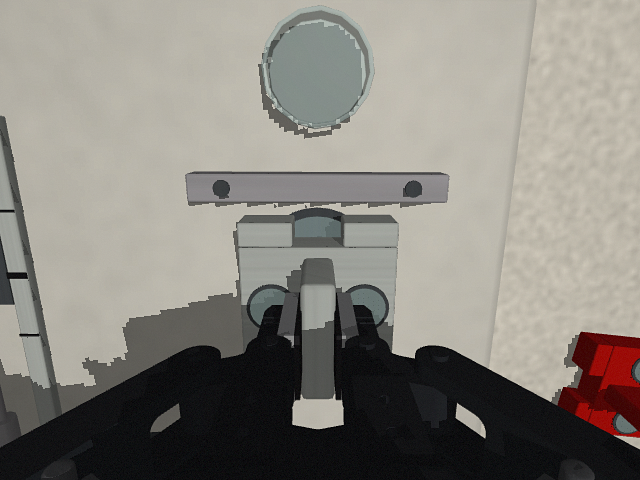

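The carrier is held with its notch facing the fence. The fence spans columns 186-449 (mid 317.5) and the carrier 237-398 (mid 317.5). Zooming in to check yaw.

```bash
python3 - <<'E'
import cv2
a=cv2.imread("pics/wrist3.png")[160:260,180:460]; cv2.imwrite("pics/w3c.png",cv2.resize(a,(784,560),interpolation=2))
E
```

```text
(no output)
```

View pics/w3c.png

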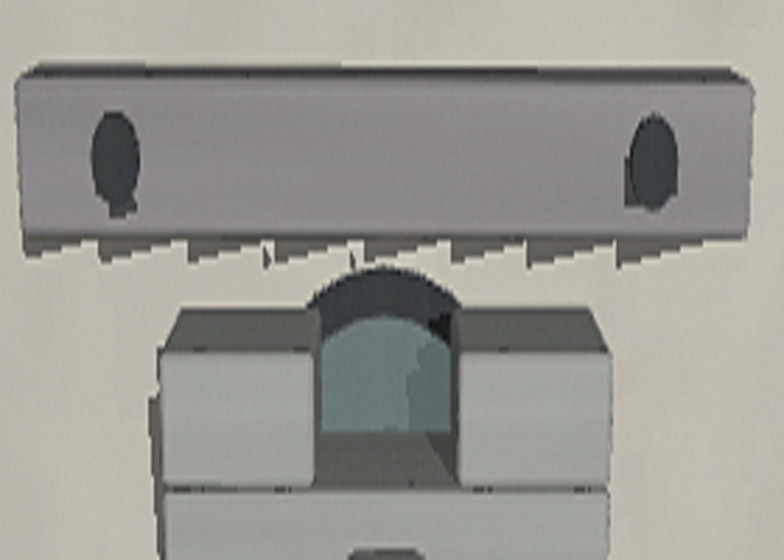

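```bash
python3 -m jog '[[0,0,0.003,0.003,0],[0,0,0.006,0.003,0],[0,0,0.0075,0.003,0],[0,0,0.0075,0.003,0]]'; python3 - <<'E'
from h import *; from bench import r
s=r.snapshot("wrist"); a=s["pixels"][150:270,180:460,::-1]; cv2.imwrite("pics/w4c.png",cv2.resize(a,(784,560),interpolation=2)); print(r.sense()["ft_force"])
E
```

```text
time: 6.7
tool_pos: [581.3, -21.1, 87.8]
tcp_rot: [180.0, -0.3, -4.8]
ft_force: [0.4, -0.7, -2.0]
finger_gap: 10.9
[ 0.30100404 -0.2237959  -1.95656775]
```

View pics/w4c.png

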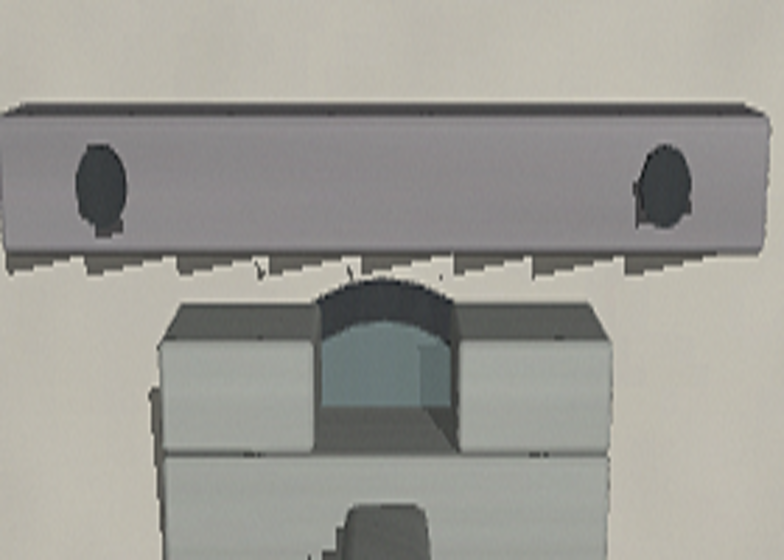

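```bash
python3 -m jog '[[0,0,0.001,0,0],[0.001,0,0.001,0,0],[0.002,0,0.001,0,0],[0.003,0,0.001,0,0],[0.004,0,0.001,0,0],[0.005,0,0.001,0,0],[0.005,0,0.001,0,0]]'; python3 - <<'E'
from h import *; from bench import r
s=r.snapshot("wrist"); a=s["pixels"][150:270,180:460,::-1]; cv2.imwrite("pics/w5c.png",cv2.resize(a,(784,560),interpolation=2)); print(r.sense()["ft_force"])
E
```

```text
time: 7.45
tool_pos: [586.5, -21.6, 87.6]
tcp_rot: [180.0, -0.3, -4.8]
ft_force: [-4.1, 0.0, 5.7]
finger_gap: 11.1
[-4.10178474  1.66594953  5.17160064]
```

View pics/w5c.png

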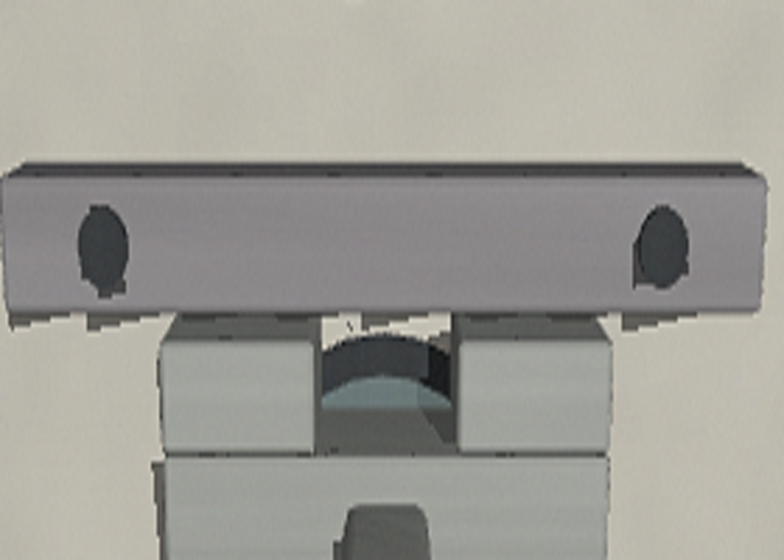

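```bash
python3 -m jog '[[0.001,0,0,0,0],[0.002,0,0,0,0],[0.002,0,0,0,0],[0.002,0,0,0,0]]'
```

```text
time: 7.9
tool_pos: [587.5, -21.6, 87.6]
tcp_rot: [180.0, -0.1, -4.8]
ft_force: [-7.7, 0.7, 5.6]
finger_gap: 10.8
```

```bash
python3 -m jog '[[0.001,0,0,0,0],[0.002,0,0,0,0],[0.002,0,0,0,0],[0.002,0,0,0,0]]'; python3 - <<'E'
from h import *; from bench import r
s=r.snapshot("wrist"); a=s["pixels"][150:270,180:460,::-1]; cv2.imwrite("pics/w6c.png",cv2.resize(a,(784,560),interpolation=2)); print(r.sense()["ft_force"])
E
```

```text
time: 8.3
tool_pos: [587.6, -21.6, 87.6]
tcp_rot: [179.9, 0.1, -4.8]
ft_force: [-14.3, 1.1, 11.6]
finger_gap: 10.7
[-13.85969675   1.41825011  11.05175322]
```

View pics/w6c.png

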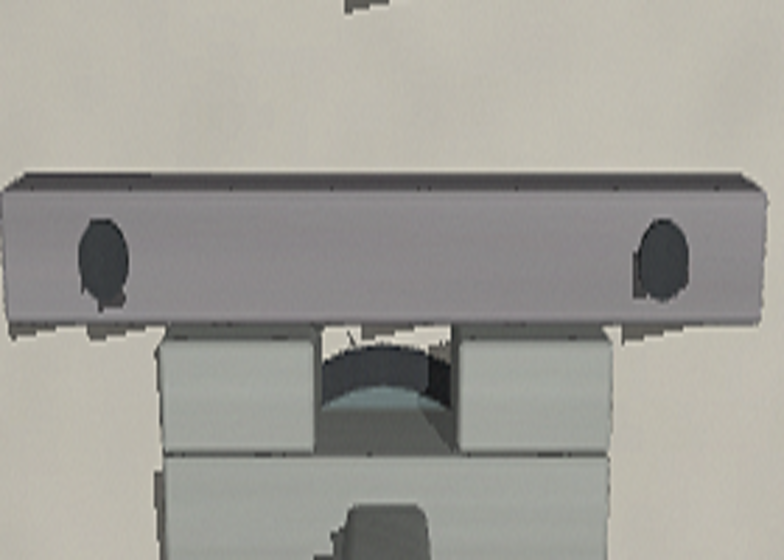

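```bash
python3 -m jog '[[0.0005,0,0,0,0],[0.0005,0,0,0,0],[0.0005,0,0,0,0.3],[0.0005,0,0,0,0.3],[0.0005,0,0,0,0.3],[0.0005,0,0,0,1],[0.0005,0,0,0,1],[0.0005,0,0,0,1],[0.0005,0,0,0,1],[0.0005,0,-0.02,0,1],[0.0005,0,-0.06,0,1],[0.0005,0,-0.1,0,1],[0.0005,0,-0.12,0,1],[0.0005,0,-0.12,0,1]]'; python3 - <<'E'
from h import *; from bench import r
import pickle
for n in["wrist","top"]:
  s=r.snapshot(n); pickle.dump(s,open(n+"7.pkl","wb")); cv2.imwrite(f"pics/{n}7.png",s["pixels"][:,:,::-1])
E
```

```text
time: 9.75
tool_pos: [590.8, -21.9, 212.6]
tcp_rot: [179.9, -0.3, -4.8]
ft_force: [0.8, 0.4, -0.8]
finger_gap: 85.5
```

View pics/wrist7.png

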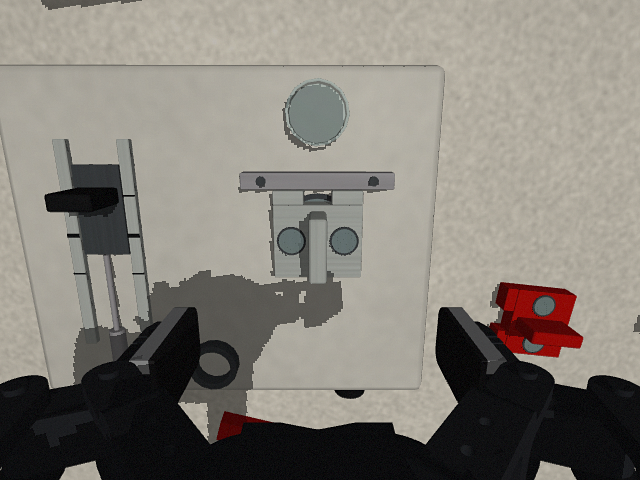

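The carrier (272-363, 192-277) is against the fence (239-395, 172-190). The tab is at (45-118, 188-212), with thick half marks near (73,236) and (136,236).

```bash
python3 - <<'E'
import cv2
p=cv2.imread("pics/wrist7.png")
a=p[160:290,230:405]; cv2.imwrite("pics/w7c.png",cv2.resize(a,None,fx=4,fy=4,interpolation=2))
a=p[130:280,30:160]; cv2.imwrite("pics/w7t.png",cv2.resize(a,None,fx=4,fy=4,interpolation=2))
E
```

```text
(no output)
```

View pics/w7c.png

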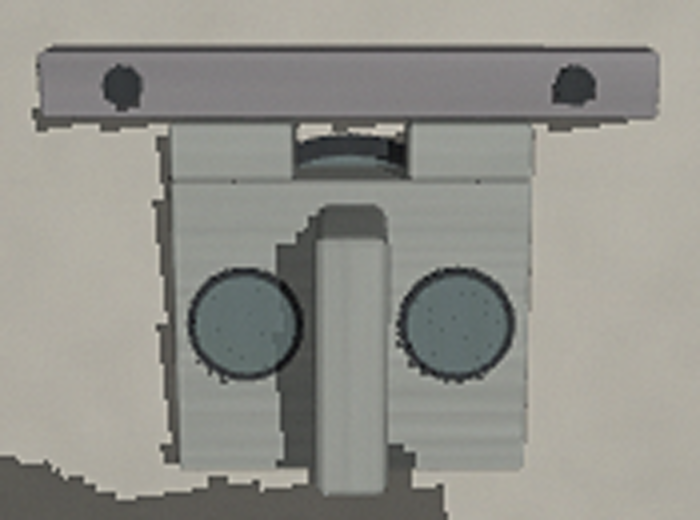

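View pics/w7t.png

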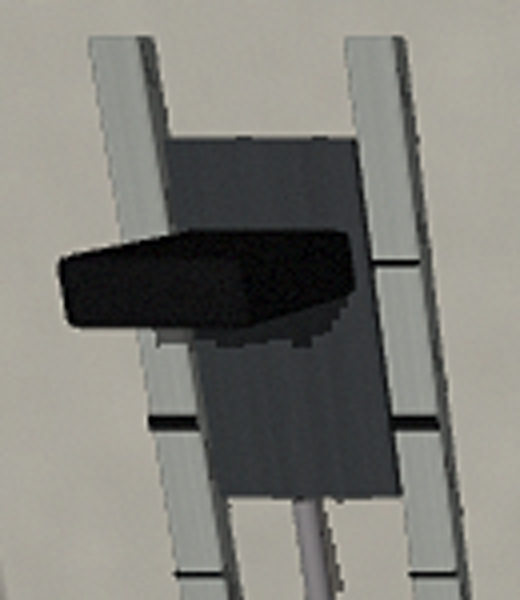

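The carrier is flush and centred. Measuring the marks, then moving over the tab.

```bash
python3 -m jog '[[0.026,-0.16,0,-1.57,1],[0.026,-0.16,0,-1.57,1],[0.026,-0.16,0,-1.57,1],[0.026,-0.16,0,-1.57,1],[0.026,-0.16,0,-1.57,1],[0.026,-0.16,0,-1.57,1],[0.026,-0.16,0,-1.57,1],[0.026,-0.16,0,-1.57,1],[0.026,-0.16,0,-1.57,1],[0.026,-0.16,0,-1.57,1],[0.026,-0.16,0,-1.57,1],[0.026,-0.16,0,-1.57,1],[0.026,-0.16,0,-1.57,1],[0.026,-0.16,0,-1.57,1]]'; python3 - <<'E'
from h import *; from bench import r
import pickle
for n in["wrist","top"]:
  s=r.snapshot(n); pickle.dump(s,open(n+"8.pkl","wb")); cv2.imwrite(f"pics/{n}8.png",s["pixels"][:,:,::-1])
s=pickle.load(open("wrist7.pkl","rb")); W=lambda u,v:(u/4+30-.4,v/4+130-.4)
for n,a in dict(closedR=(395,263),halfR=(415,423),halfL=(173,423),openR=(433,574),openL=(200,574)).items(): print(n,plane(s,W(*a),66))
W=lambda u,v:(u/4+230-.4,v/4+160-.4)
print("fence",[plane(s,W(*a),72) for a in[(42,116),(658,118)]])
E
```

```text
time: 11.25
tool_pos: [627.4, 135.6, 206.6]
tcp_rot: [-179.9, 0.1, 85.0]
ft_force: [-0.4, -0.6, -0.5]
finger_gap: 85.2
closedR [628.37090134 113.08710304  66.        ]
halfR [598.41013959 115.59882315  66.        ]
halfL [602.20430498 160.78529231  66.        ]
openR [568.61464119 118.26558822  66.        ]
openL [572.36995915 162.91719573  66.        ]
fence [array([627.08346112,  29.90984812,  72.        ]), array([617.56497509, -79.40770475,  72.        ])]
```

View pics/wrist8.png

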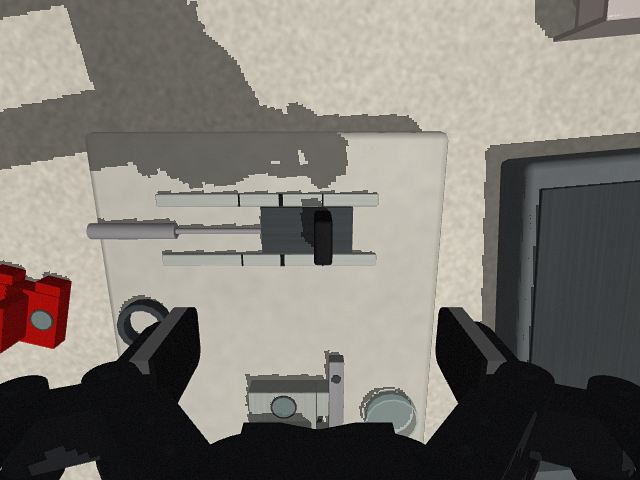

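The tab is at (315-332, 208-265), with marks at about columns 322 (closed), 282 (half, thick) and 240 (open). Enlarging.

```bash
python3 - <<'E'
import cv2
a=cv2.imread("pics/wrist8.png")[180:275,220:390]; cv2.imwrite("pics/w8c.png",cv2.resize(a,None,fx=4.5,fy=4.5,interpolation=2))
E
```

```text
(no output)
```

View pics/w8c.png

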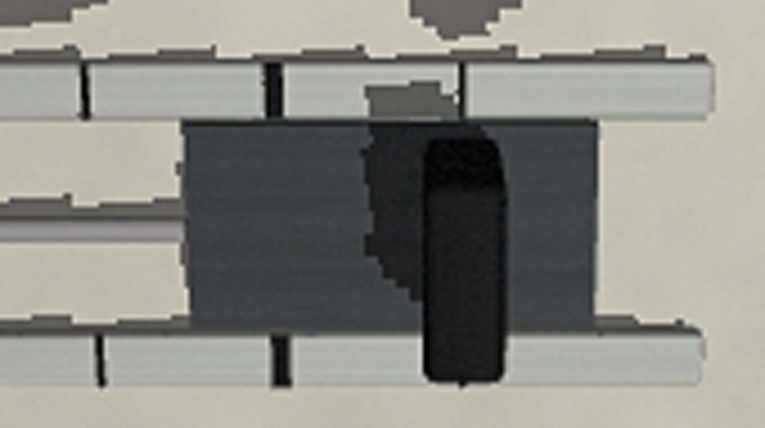

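```bash
python3 - <<'E'
from h import *
import pickle
from bench import r
s=pickle.load(open("wrist8.pkl","rb")); W=lambda u,v:(u/4.5+220-.4,v/4.5+180-.4)
P=np.array([plane(s,W(*a),102) for a in[(423,188),(506,188),(506,382),(423,382)]]);print(P.mean(0),np.linalg.norm(P[0]-P[1]),np.linalg.norm(P[1]-P[2]))
s7=pickle.load(open("wrist7.pkl","rb"))
# tri far-left top corner of tab (+y,+x side): wrist7 crop (60,260) ; +y,-x (72,327)
for a,b in(((60,260),(506,188)),((72,327),(423,188))): print("tri",tri([(s7,(a[0]/4+29.6,a[1]/4+129.6)),(s,W(*b))]))
for n,a in dict(closed=(462,90),halfL=(273,90),openL=(84,90),halfR=(281,358),openR=(101,358)).items(): print(n,plane(s,W(*a),66))
q=r.sense(); print(q["tool_pos"],q["tcp_rot"])
E
```

```text
[630.71297532 135.3598703  102.        ] 11.715037180107691 28.805447995352594
tri [637.33495042 149.09968495 101.66422211]
tri [626.06789227 150.10550624 101.48162976]
closed [632.4950238  157.92360591  66.        ]
halfL [602.48412327 160.49452127  66.        ]
openL [572.44619475 163.06775201  66.        ]
halfR [598.83857693 115.87856149  66.        ]
openR [569.02588283 118.41241876  66.        ]
[627.69495539 135.6206766  207.14729049] [-1.79907309e+02  6.31796711e-02  8.50714120e+01]
```

```bash
python3 -m jog '[[0,0.003,0.04,-0.003,1],[0,0.003,0.08,-0.003,1],[0,0.003,0.11,-0.003,1],[0,0.003,0.125,-0.003,1],[0,0.003,0.134,-0.003,1],[0,0.003,0.134,-0.003,1],[0,0.003,0.134,-0.003,1]]'
```

```text
time: 12.05
tool_pos: [631.7, 135.4, 75.1]
tcp_rot: [179.9, 0.0, 85.2]
ft_force: [0.5, 0.2, -0.4]
finger_gap: 85.5
```

```bash
python3 -m jog '[[0,0,0,0,0],[0,0,0,0,0],[0,0,0,0,0],[0,0,0,0,0],[0,0,0,0,0],[0,0,0,0,0],[0,0,0,0,0],[0,0,0,0,0],[0,0,0,0,0],[0,0,0,0,0],[0,0,0,0,0],[0,0,0,0,0]]' 60
```

```text
time: 13.25
tool_pos: [630.8, 135.5, 75.4]
tcp_rot: [-179.9, 0.0, 85.2]
ft_force: [-7.1, -0.5, 7.1]
finger_gap: 10.9
```

```bash
python3 -m jog '[[0,-0.003,0,0,0],[0,-0.007,0,0,0],[0,-0.011,0,0,0],[0,-0.015,0,0,0],[0,-0.019,0,0,0],[0,-0.023,0,0,0],[0,-0.027,0,0,0],[0,-0.03,0,0,0],[0,-0.03,0,0,0],[0,-0.03,0,0,0],[0,-0.03,0,0,0]]'; python3 - <<'E'
from h import *; from bench import r
import pickle
for n in["wrist","top","scene"]:
  s=r.snapshot(n); pickle.dump(s,open(n+"9.pkl","wb")); cv2.imwrite(f"pics/{n}9.png",s["pixels"][:,:,::-1])
E
```

```text
time: 14.35
tool_pos: [601.7, 137.9, 75.5]
tcp_rot: [179.9, 0.0, 85.2]
ft_force: [8.1, 0.4, -4.9]
finger_gap: 10.9
```

View pics/wrist9.png

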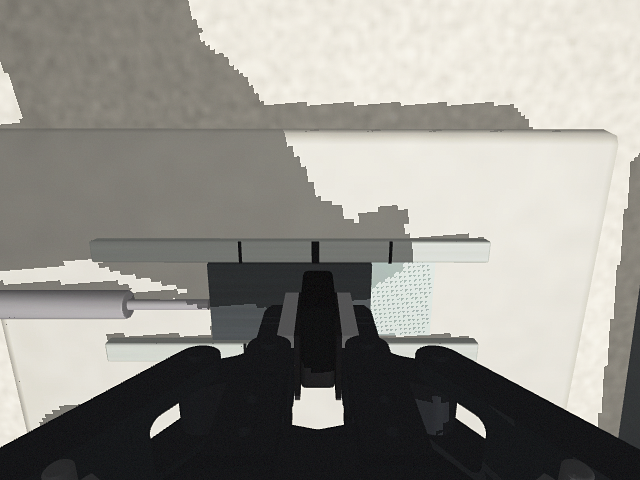

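```bash
python3 - <<'E'
import cv2
a=cv2.imread("pics/wrist9.png")[230:345,200:400]; cv2.imwrite("pics/w9c.png",cv2.resize(a,None,fx=4,fy=4,interpolation=2))
E
```

```text
(no output)
```

View pics/w9c.png

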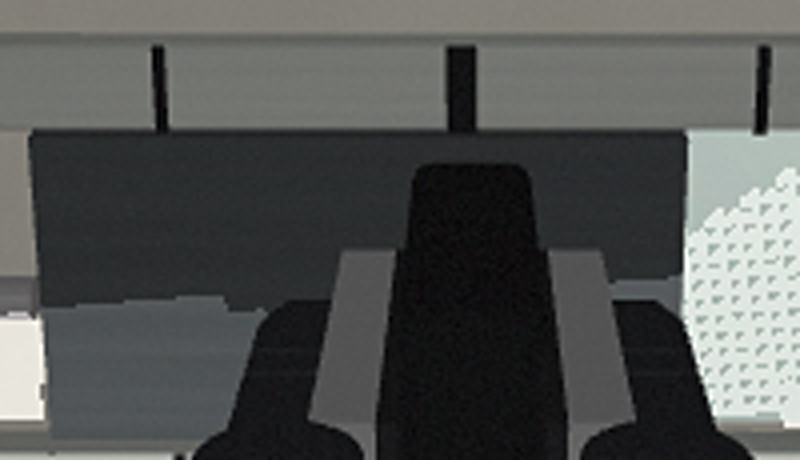

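View pics/scene9.png

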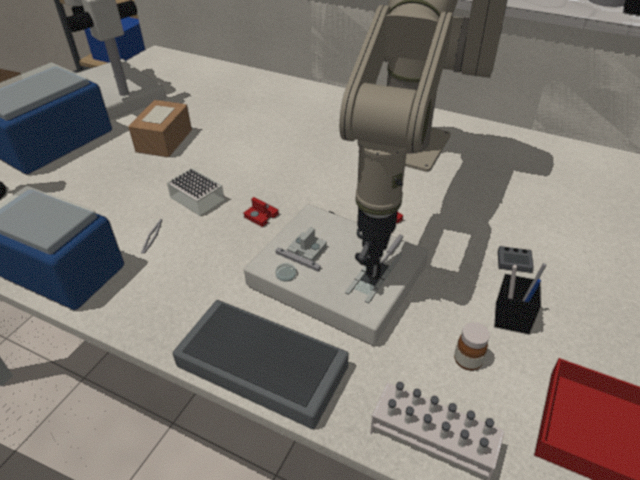

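The half mark is at crop col 461 and the tab's foot at 470, so it is about 1 mm short. The TCP reading and the plate edges agree.

```bash
python3 -m jog '[[0,-0.001,0,0,0],[0,-0.002,0,0,0],[0,-0.002,0,0,0],[0,-0.002,0,0,0]]'; python3 - <<'E'
from h import *; from bench import r
s=r.snapshot("wrist"); a=s["pixels"][230:345,200:400,::-1]; cv2.imwrite("pics/w10c.png",cv2.resize(a,None,fx=4,fy=4,interpolation=2)); print(r.sense()["tool_pos"])
E
```

```text
time: 14.9
tool_pos: [600.6, 138.0, 75.5]
tcp_rot: [179.8, 0.0, 85.2]
ft_force: [8.2, -0.5, -5.0]
finger_gap: 11.1
[600.55887756 138.07389112  75.46000229]
```

View pics/w10c.png

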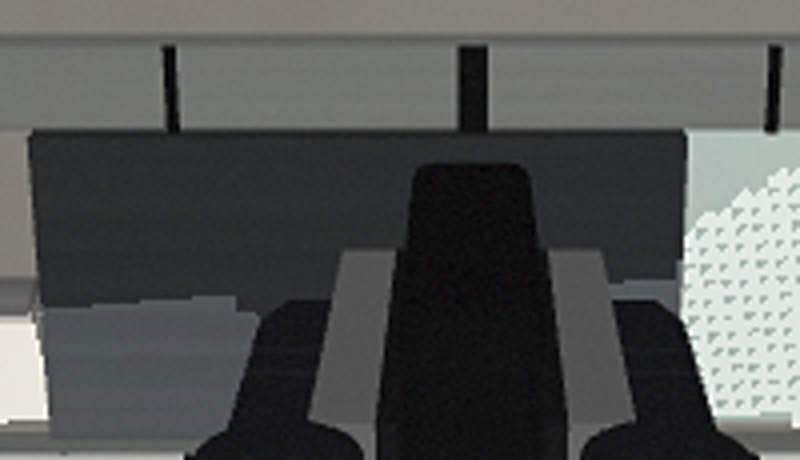

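The tab's foot is now at 471 and the half mark at 473, within about 0.2 mm. A last check of the carrier and bystanders from the top camera.

```bash
python3 - <<'E'
from h import *; from bench import r
s=r.snapshot("top"); a=s["pixels"][80:350,90:520,::-1]; cv2.imwrite("pics/top11.png",cv2.resize(a,None,fx=1.8,fy=1.8,interpolation=2)); q=r.sense(); print(q["tool_pos"],q["ft_force"],q["time"])
E
```

```text
[600.58841631 138.05624362  75.47753878] [ 8.46739429 -0.28119669 -5.19185818] 15.0
```

View pics/top11.png

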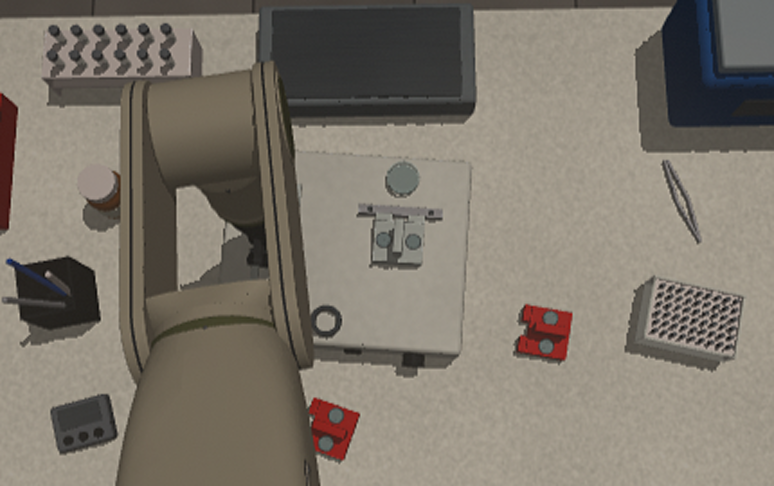

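The carrier is at (398,240), still square on the fence. Nothing else has moved, and the force is a steady 8.4 N, which is the half-travel spring load.

```bash
python3 - <<'E'
from bench import r
print(r.hand_in())
E
```

```text
the job is handed in; nothing more can be done
None
```

I turned the carrier about 68° clockwise, pressed its notched face flush on the fence, centred it and let it go. I then pulled the shutter to the half mark and handed the job in at about 15 s, still gripping the tab.

- **Carrier:** pressing it onto the fence gave about 14 N of contact. After release it looked flush, and its sideways offset from the fence's middle was about 0.4 mm or less. The last top view still showed it square on the fence.
- **Shutter:** the first pull stopped about 1 mm short, so I corrected it. The tab's foot is now within about 0.2 mm of the half mark. The measured force is about 8.4 N, which matches the spring at half travel.
- **Everything else:** the bystanders and the red lookalikes looked unmoved in the last top view. The arm hid part of the base's left side there, but nothing in the views disagreed.

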